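# Slide the oil bottle home into the dish tray's bottle bay

## Task

Push the tall green oil bottle across the worktop into the open-fronted bay on the near side of the mint dish tray, until it stands fully home against the back of the bay. Push it gently and low on its body, no higher than its paper label, so that it slides upright; do not lift it, tip it or touch its upper part. Leave the pepper mill and everything else where it is, and finish clear of everything.

Things in the scene. Friction and masses are not known exactly. Their poses are not given: they have to be found in the camera images.
- bottle: The tall green glass oil bottle, loose, about 0.6 kg, round, 290 mm tall to the top of its dark steel cap. Its lower body is a plain cylinder 72 mm in diameter, with a plain cream paper label band from 30 to 105 mm above its foot. Origin: centre of its underside, on the worktop; z up along its axis. Pushed more than a few centimetres up, it may tip.
- bottle_top: The upper part of the same bottle (fixed to the body), which must not be touched by the fingers: 72 mm across from 110 to 175 mm above the foot, tapering to a neck 29 mm across at 220 mm, capped (33 mm across) up to 290 mm. Origin: on the bottle's axis, 110 mm above its foot.
- tray: Mint plastic dish tray, fixed: open box 160 mm (its x) by 300 mm (y), 50 mm high, walls 5 mm. Origin: centre of its underside; x points away from the robot; turned up to about 0.2 rad. The bottle bay is on the outside of its near (-x) wall, in the middle: two cheeks 40 mm high, 88 mm apart, project 48 mm, then lips flare outward 20 mm more to a mouth about 115 mm wide. No floor or sill.
- bay_home (a point): Point on the worktop where the centre of the bottle's foot lies when fully home: on the bay's centre line, 36 mm in front of the bay's back (the tray's near wall), 116 mm from the tray's origin along the tray's -x. Axes as the tray's: +x is the direction in which the bottle goes in. The bottle stands on the worktop itself.
- mill: Dark wooden pepper mill, loose, 200 mm tall, foot 58 mm across, on the worktop on the other side from the bottle. Origin: centre of its underside. Leave alone.
- bowl_low: Lower of two stacked white bowls in the tray, loose, 124 mm across, 50 mm high. Origin: centre of its underside. Leave alone.
- bowl_high: Upper white bowl, 112 mm across, 52 mm high, standing inside the lower one. Origin: centre of its underside. Leave alone.
- tumbler: Clear glass tumbler, 74 mm across, 110 mm high, on the steel drainer at the left. Origin: centre of its underside. Leave alone.
- ladle: Steel ladle lying on the drainer, bowl 88 mm across, handle reaching 250 mm from the bowl's centre along its -x. Origin: under the bowl's centre. Leave alone.
- mug: Blue mug, 82 mm across, 90 mm high, on the worktop at the far left. Origin: centre of its underside. Leave alone.
- jar: White storage jar with wooden lid, 80 mm across, 110 mm high, on the worktop at the far right. Origin: centre of its underside. Leave alone.

How it is judged:
By the outcome, as a careful person would: the job done as asked, in the order asked, and still so for the second after the job is handed in, with the robot touching nothing.
It also fails if it takes over 64 s, if anything falls off the work surface, if the arm or the gripper's body presses on something with over 40 N, if the wrist force passes 120 N, or if a joint passes its speed limit or range.

## Robot

A 6-joint arm with a two-finger parallel gripper is mounted at the origin on the work surface. World frame = base frame: x ahead of the robot, y to its left, z up, the work surface at z = 0. Lengths are in m, angles in degrees, forces in N, time in s.
With the tool pointing down it reaches from about 0.25 to 0.725 m from the base axis. Payload 9.7 kg.
Tool frame: the origin (TCP) lies midway between the tips of the shut fingers; the grasp point (between the pads) lies 19 mm behind it; y points along the fingers, x is the direction in which the jaws open and shut, and the axes are right-handed (so a half turn about y gives the same grasp; the last joint's range is limited). The gripper opens to 85 mm and grips with 20 to 120 N. Pads are 22 mm wide; open, the fingers measure 114 mm over their backs; the gripper's body (76 mm by 85 mm) begins 54 mm behind the grasp point. The pads swing forward as they close: fully open they stand 13 mm farther back than shut.
Start: joints at [76.719, 4.979, 10.078, 95.1, 0, 90], TCP at [0.126, 0.535, 0.231] pointing down, gripper open.
Joint ranges: [-179.16, 179.16], [-48.56, 103.87], [-65.8, 70.77], [-126.05, 130.52], [-82.76, 87.17], [-180, 180]. Speed limits (degrees/s): [127.2, 127.2, 147.25, 180, 180, 180].

## Interface

Orientations are given as [roll, pitch, yaw] about the fixed x, y, z axes, in that order (R = Rz(yaw) Ry(pitch) Rx(roll)).
In Python, from workcell import get_obs, camera, job_done gives the robot as it stands.
- The arm moves only by the tool play_rows, never from a script. Its argument "moves" is a list of rows, each a list of 3 entries, a list of its own where there are three numbers: the turn, a rotation vector about the tool's x, y, z in degrees, then the shift along the tool's x, y, z in m, then the opening in per cent of the stroke, from 0 (shut) to 100 (fully open). A call has exactly 5 rows; each row is the pose to reach, as a shift and turn from the pose commanded when the call began, along the tool's axes at that moment; what a row does not reach only later rows make up. A row lasts 1/10 s, in which the tool goes at most 50 mm and 8.59 degrees, less where a joint would pass 70% of its speed; a pose out of reach is approached as far as the arm can. A call with a gripper value outside its range is refused whole. The fingers move at their own pace and stop on an object; "grip_force" is the grip in N (left out, the last holds). Time passes only in rows, so rows that repeat a pose let the fingers close, or fill a call up. It gives the time, the measured TCP pose, the force and the opening at its end, in the units of the state.
- get_obs(): the state, without advancing time (a new reading comes with each control period).
- camera(name): name is "side" or "top" or "wrist"; returns a dict with "img" (420x560x3 uint8, red, green, blue), "fov_y" (degrees; the focal length in pixels is half the picture's height over the tangent of half this angle, whatever the lens; pixels are square), "cx", "cy" (the principal point, pixels), "world_from_camera" (4x4, takes a point from camera to world coordinates). Camera axes: x right, y up, looking along -z (the intrinsics and any distortion apply to the point x, -y, -z); pixel columns grow to the right and rows downward; lengths in m; the calibration is good to about 2 mm. A picture is of the moment at which its call begins. There is no depth.
- job_done(): hands the job in, once; it reports no verdict.
The state is a dict: "time": time; "q": joint angles; "qd": joint speeds; "joint_efforts": joint torques, N m; "ee_pos": TCP position; "tcp_rot": TCP orientation; "wrist_force": force on the tool from outside, world axes, zero at the start; "torque": the same for the moment, N m; "opening": finger opening in m.
Only numpy, scipy, OpenCV 4.12 (cv2) and the standard library are available. Lean on these libraries where they do the work, as an engineer would, in place of code of your own. Each camera call takes 0.05 s, during which the arm holds its last target.

## Working session

There is one attempt and no reset: what is moved stays moved. The work goes in short steps, Python scripts to look and compute and a tool call to move; the robot and the scene stay as the last step left them, time stands still between calls to the robot, and variables do not carry over. Pictures are saved under pics/ and viewed, and the job is handed in when it is done.

Besides the shell and the picture viewer there is one more tool, called after ">>>" as a command line: name --argument value ..., lists and objects as JSON in quotes. play_rows: Moves the arm, as the interface text tells. Its arguments: {"type":"object","properties":{"moves":{"type":"array"},"grip_force":{"type":"number"}},"required":["moves"]}

```bash
mkdir -p pics; ls; python3 - <<'E'
from workcell import *
import cv2
print(get_obs())
for n in ["side","top","wrist"]:
    c=camera(n); cv2.imwrite(f"pics/{n}0.png",c["img"][:,:,::-1]); print(n,{k:v for k,v in c.items() if k!="img"})
E
```

```text
pics
{'time': 0.0, 'q': array([ 7.67193650e+01,  5.00993522e+00,  1.00337734e+01,  9.50974862e+01,
       -6.33094475e-04,  9.00003418e+01]), 'qd': array([ 0.07048591, -0.0122696 ,  0.0470088 , -0.02514107,  0.04761571,
        0.01647875]), 'joint_efforts': array([-2.68230266e-03, -5.20387530e+01,  4.64802432e+01,  1.61705300e-02,
       -2.88889414e-04, -1.98865598e-05]), 'ee_pos': array([0.12629909, 0.5350768 , 0.23058813]), 'tcp_rot': array([-9.00006335e+01,  7.36480213e-02,  7.67190232e+01]), 'wrist_force': array([-0.57430024,  0.78133245,  0.25318438]), 'torque': array([-0.01852302,  0.01979012,  0.04343423]), 'opening': 0.08540026410037789}
side {'fov_y': 56.11733952931657, 'cx': 280.3006564574996, 'cy': 209.84322434947032, 'world_from_camera': array([[ 0.99539432,  0.06212084, -0.07301475,  0.51343544],
       [-0.09543367,  0.56992027, -0.81613926, -0.77586499],
       [-0.00908667,  0.81934845,  0.57322382,  0.74428175],
       [ 0.        ,  0.        ,  0.        ,  1.        ]])}
top {'fov_y': 51.759381129201934, 'cx': 279.81884370184275, 'cy': 210.3809305693647, 'world_from_camera': array([[-0.01434002,  0.99456295, -0.10314508,  0.47143982],
       [-0.99987886, -0.01488767, -0.00454153,  0.15315479],
       [-0.00605243,  0.10306746,  0.99465595,  1.25571446],
       [ 0.        ,  0.        ,  0.        ,  1.        ]])}
wrist {'fov_y': 65.51701061143386, 'cx': 277.32125540274404, 'cy': 215.78710871104101, 'world_from_camera': array([[ 0.23019686, -0.93855241, -0.25715516,  0.06066982],
       [ 0.97314293,  0.22160691,  0.06231548,  0.55132992],
       [-0.00149898, -0.26459356,  0.96435886,  0.3739921 ],
       [ 0.        ,  0.        ,  0.        ,  1.        ]])}
```

View pics/side0.png

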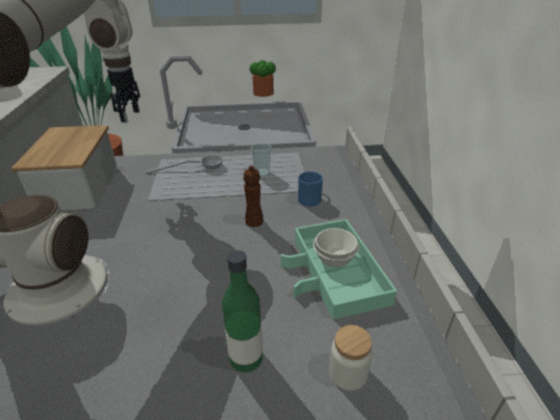

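View pics/top0.png

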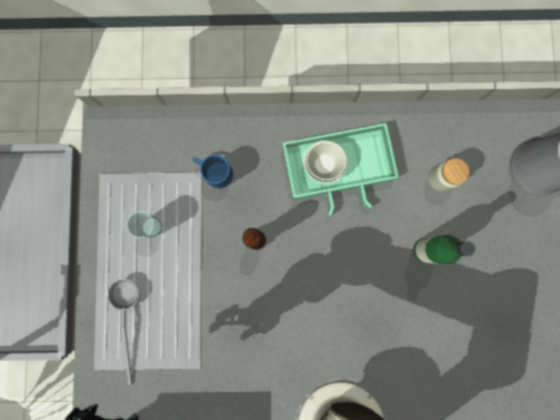

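View pics/wrist0.png

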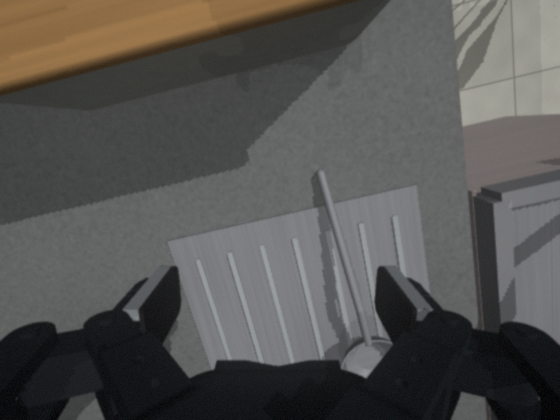

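```bash
cat > h.py <<'E'
from workcell import *
import cv2, numpy as np
def f(c): return 210/np.tan(np.radians(c["fov_y"]/2))
def ray(c,u,v,z):
    F=f(c); d=np.array([(u-c["cx"])/F,-(v-c["cy"])/F,-1]); W=c["world_from_camera"]; d=W[:3,:3]@d; o=W[:3,3]
    return o+d*(z-o[2])/d[2]
def proj(c,p):
    W=c["world_from_camera"]; q=W[:3,:3].T@(np.array(p)-W[:3,3]); F=f(c)
    return c["cx"]+F*q[0]/-q[2], c["cy"]-F*q[1]/-q[2]
def hsv(c): return cv2.cvtColor(c["img"],cv2.COLOR_RGB2HSV)
E
python3 - <<'E'
from h import *
t=camera("top"); s=camera("side")
for n,c in (("top",t),("side",s)):
    H=hsv(c)
    for (u,v) in ([(380,150),(445,250),(467,248),(421,250)] if n=="top" else [(370,295),(240,300),(237,262),(245,352)]): print(n,u,v,H[v,u])
H=hsv(t)
m=cv2.inRange(H,(65,50,70),(90,255,255)); m[:,420:]=0
m2=cv2.morphologyEx(cv2.morphologyEx(m,cv2.MORPH_CLOSE,np.ones((25,25))),cv2.MORPH_OPEN,np.ones((21,21)))
cs,_=cv2.findContours(m2,cv2.RETR_EXTERNAL,cv2.CHAIN_APPROX_NONE); k=max(cs,key=cv2.contourArea)
ap=cv2.boxPoints(cv2.minAreaRect(k)); print(ap)
P=np.array([ray(t,u,v,.05)[:2] for u,v in ap]); print(P, np.linalg.norm(P-np.roll(P,1,0),axis=1))
for n,c,x0,y0,x1,y1 in (("top",t,280,115,480,270),("side",s,200,220,410,400)):
    im=c["img"][y0:y1,x0:x1,::-1]; k=min(780/(x1-x0),590/(y1-y0)); cv2.imwrite(f"pics/{n}1.png",cv2.resize(im,None,fx=k,fy=k)); print(n,k)
E
```

```text
top 380 150 [ 75  73 232]
top 445 250 [ 66 145 100]
top 467 248 [90 25 81]
top 421 250 [ 34  27 150]
side 370 295 [ 77  67 172]
side 240 300 [ 71 120  66]
side 237 262 [90 32 64]
side 245 352 [ 34  16 115]
[[343.99997 192.     ]
 [343.99997 126.00001]
 [393.99997 126.     ]
 [393.99997 192.     ]]
[[ 0.64569729 -0.02242974]
 [ 0.83594122 -0.02806418]
 [ 0.83363428 -0.17058859]
 [ 0.64356097 -0.16270002]] [0.14028655 0.19032736 0.14254308 0.19023695]
top 3.806451612903226
side 3.2777777777777777
```

View pics/top1.png

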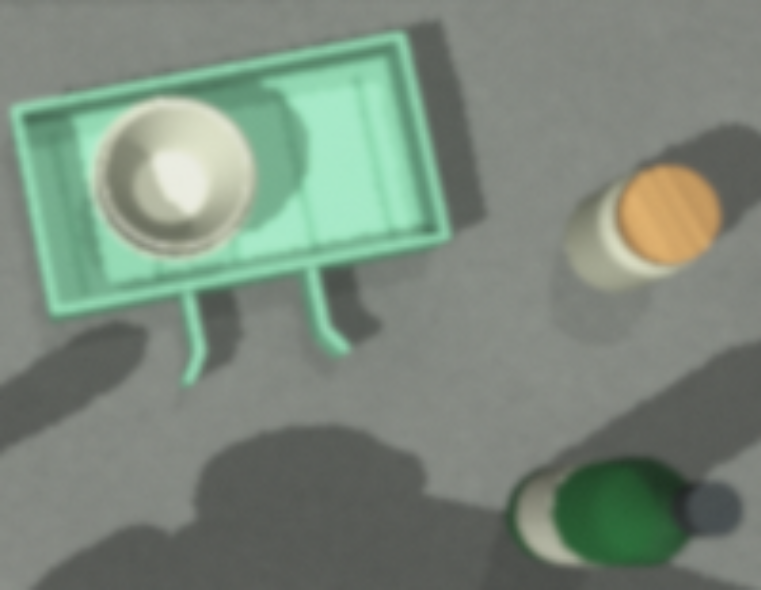

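View pics/side1.png

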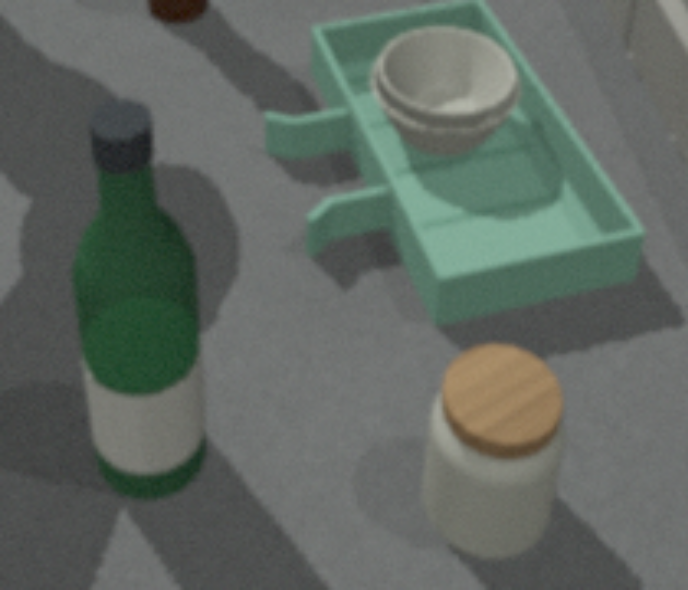

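```bash
python3 - <<'E'
from h import *
t=camera("top"); s=camera("side")
T=lambda u,v,z: ray(t,280+(u+.5)/3.8065-.5,115+(v+.5)/3.8065-.5,z)
S=lambda u,v,z: ray(s,200+u/3.2778,220+v/3.2778,z)
C=np.array([T(*p,.05)[:2] for p in [(12,106),(403,32),(450,238),(55,317)]])
print(C,np.linalg.norm(C-np.roll(C,1,0),axis=1)); o=C.mean(0)
x=(C[0]+C[1]-C[2]-C[3]); y=(C[0]+C[3]-C[1]-C[2]); print(o,np.degrees(np.arctan2(x[1],x[0])),np.degrees(np.arctan2(-y[0],y[1])))
C=np.array([S(*p,.05)[:2] for p in [(313,30),(483,0),(643,235),(433,277)]]); print("side",C,C.mean(0),np.linalg.norm(C-np.roll(C,1,0),axis=1))
print("cap top",T(715,508,.29),S(121,115,.29))
print("cheek lip tips",T(187,383,.04),T(346,352,.04), S(268,115,.04),S(308,215,.04))
# bottle foot
print("foot side bottom front",S(148,494,0), "top left edge",T(507,512,0.0))
print("label side bottom edges",S(97,458,.03),S(205,436,.03))
# label bottom mid-front in side (z=.03)
print("jar top", T(669,215,.11),S(502,398,.11))
H=hsv(s)
m=cv2.inRange(H,(5,60,20),(18,255,120)); m[:150]=0;m[240:]=0;m[:,:235]=0;m[:,270:]=0
ys,xs=np.nonzero(m); print("mill",xs.min(),xs.max(),ys.min(),ys.max(), ray(s,254,ys.max(),0))
E
```

```text
[[ 0.79064605  0.1474342 ]
 [ 0.8427012  -0.1467247 ]
 [ 0.6856161  -0.17528411]
 [ 0.63107686  0.11810987]] [0.16224132 0.2987293  0.15966016 0.2984201 ]
[ 0.73751005 -0.01411619] 10.359175572438478 10.28281204860723
side [[ 0.63600441  0.11162956]
 [ 0.79402576  0.13898508]
 [ 0.84177045 -0.15272316]
 [ 0.6835311  -0.17577413]] [ 0.73883293 -0.01947066] [0.29130683 0.16037166 0.29558967 0.15990947]
cap top [ 0.48131919 -0.25722697  0.29      ] [ 0.48361865 -0.25688628  0.29      ]
cheek lip tips [0.58165274 0.02098789 0.04      ] [ 0.60297137 -0.09740564  0.04      ] [0.58686011 0.01600602 0.04      ] [ 0.60552742 -0.09838545  0.04      ]
foot side bottom front [ 0.47966393 -0.29009734  0.        ] top left edge [ 0.48353814 -0.22309897  0.        ]
label side bottom edges [ 0.44980216 -0.28155238  0.03      ] [ 0.51800732 -0.27264049  0.03      ]
jar top [ 0.68898085 -0.31352818  0.11      ] [ 0.69008769 -0.32127619  0.11      ]
mill 244 262 166 226 [0.51836871 0.20527347 0.        ]
```

>>> play_rows --moves '[[[0, 0, 0], [-0.04, -0.03, 0], 100], [[0, 8, 0], [-0.08, -0.06, 0], 100], [[0, 16, 0], [-0.12, -0.09, 0], 100], [[0, 24, 0], [-0.15, -0.11, 0], 100], [[0, 30, 0], [-0.16, -0.12, 0], 100]]'

```text
time: 0.85
ee_pos: [0.0891, 0.3774, 0.3543]
tcp_rot: [-89.9, -0.2, 46.4]
wrist_force: [0.4, 0.5, 1.0]
opening: 0.0856
```

```bash
python3 - <<'E'
from workcell import *
o=get_obs(); print(o['q'],o['ee_pos'],o['tcp_rot'])
E
```

```text
[ 7.67183482e+01 -1.21632023e+01  8.03050692e+00  1.09948197e+02
  2.06462364e-03  1.20316703e+02] [0.08907646 0.3774044  0.3543415 ] [-89.87428788  -0.21089535  46.40141801]
```

>>> play_rows --moves '[[[0, 0, 0], [-0.005, 0, -0.04], 100], [[0, 0, 0], [-0.01, 0, -0.09], 100], [[0, 0, 0], [-0.015, 0, -0.14], 100], [[0, 0, 0], [-0.02, 0, -0.19], 100], [[0, 0, 0], [-0.025, 0, -0.24], 100]]'

```text
time: 1.35
ee_pos: [0.2466, 0.1965, 0.3515]
tcp_rot: [-90.0, -0.1, 46.8]
wrist_force: [1.6, 1.7, -0.2]
opening: 0.0853
```

>>> play_rows --moves '[[[0, 0, 0], [-0.04, 0, -0.02], 100], [[0, 0, 0], [-0.085, 0, -0.04], 100], [[0, 0, 0], [-0.13, 0, -0.06], 100], [[8, 0, 0], [-0.17, 0, -0.08], 100], [[16, 0, 0], [-0.2, 0, -0.09], 100]]'

```text
time: 1.85
ee_pos: [0.1877, 0.0194, 0.3506]
tcp_rot: [-82.7, 1.0, 46.9]
wrist_force: [1.1, 0.4, -0.8]
opening: 0.0857
```

```bash
python3 - <<'E'
from workcell import *
o=get_obs(); print(o['q'],o['ee_pos'],o['tcp_rot'])
E
```

```text
[ -0.39728569 -31.40542479  -5.61986572 121.81493292   4.16982183
  42.52313055] [0.18765401 0.01942247 0.35056665] [-82.7437377    1.0142358   46.92419606]
```

>>> play_rows --moves '[[[-8, 0, 0], [0, 0, -0.04], 100], [[-16, 0, 0], [-0.01, 0, -0.08], 100], [[-24, 0, 0], [-0.015, 0, -0.13], 100], [[-32, 0, 0], [-0.02, 0, -0.17], 100], [[-40, 0, 0], [-0.025, 0, -0.21], 100]]'

```text
time: 2.35
ee_pos: [0.3241, -0.1424, 0.3247]
tcp_rot: [-123.1, 1.2, 46.8]
wrist_force: [0.4, -0.7, -0.2]
opening: 0.0857
```

```bash
python3 - <<'E'
from workcell import *
o=get_obs(); print(o['q'],o['ee_pos'],o['tcp_rot'])
E
```

```text
[ -8.57274012 -47.28428426 -23.0060686   86.58926632 -18.92705223
  29.52682661] [ 0.32413944 -0.14235202  0.32470742] [-123.09247401    1.19825642   46.83967837]
```

```bash
cat > kin.py <<'E'
import numpy as np
from scipy.spatial.transform import Rotation as Ro
from scipy.optimize import least_squares
D=[([76.719,4.979,10.078,95.1,0,90],[.1263,.5351,.2306],[-90,.07,76.72]),
([76.718,-12.163,8.031,109.948,.002,120.317],[.08908,.3774,.35434],[-89.874,-.211,46.401]),
([-.39729,-31.4054,-5.61987,121.8149,4.1698,42.523],[.18765,.01942,.35057],[-82.7437,1.0142,46.924]),
([-8.57274,-47.28428,-23.00607,86.58927,-18.92705,29.52683],[.32414,-.14235,.32471],[-123.0925,1.19826,46.83968])]
def fk(q,P,s5=1):
    L2,L3,h,d4,d6=P; q1,q2,q3,q4,q5,q6=np.radians(q)
    e=q3-q2; p=q4-e
    A=Ro.from_euler('z',q1)
    # arm frame: x radial,y left,z up ; pitch down rotation about +y by p ; q5 about local z
    B=Ro.from_euler('y',p); C=Ro.from_euler('z',s5*q5)
    W=np.array([L2*np.sin(q2)+L3*np.cos(e),0,h+L2*np.cos(q2)+L3*np.sin(e)])
    R=A*B*C
    pos=A.apply(W+B.apply([d4,0,0]))+R.apply([d6,0,0])
    # tool: y along local x (fingers); at q6=0 x = local y (left) ; z = x cross y = -local z
    T=R*Ro.from_matrix(np.array([[0,1,0],[1,0,0],[0,0,-1]]).T)*Ro.from_euler('y',q6)
    return pos,T
def fit():
    best=None
    for s5 in(1,-1):
        def r(P):
            o=[]
            for q,p,e in D:
                pos,T=fk(q,P,s5); o+=list((pos-p)*1); o+=list((T.inv()*Ro.from_euler('xyz',e,degrees=True)).as_rotvec()*.1)
            return o
        s=least_squares(r,[.445,.514,.15,.1,.3])
        if best is None or s.cost<best[0]: best=(s.cost,s.x,s5,s.fun)
    return best
E
python3 - <<'E'
from kin import *
b=fit(); np.set_printoptions(precision=4,suppress=True); print(b[0],b[1],b[2]);print(b[3].reshape(-1,6))
E
```

```text
1.0147836217906705e-05 [0.4375 0.5121 0.1901 0.153  0.2862] 1
[[-0.0004 -0.0017  0.0017 -0.     -0.      0.0001]
 [ 0.0006  0.0025  0.001   0.     -0.      0.    ]
 [-0.0005  0.0001 -0.0003  0.      0.     -0.    ]
 [ 0.0004 -0.0004 -0.0025 -0.     -0.     -0.    ]]
```

```bash
cat >> kin.py <<'E'
LO=np.array([-179.16,-48.56,-65.8,-126.05,-82.76,-180]);HI=np.array([179.16,103.87,70.77,130.52,87.17,180])
P0=fit()[1]
def tool(a,T):
    a,T=np.radians([a,T]); y=np.array([np.cos(a)*np.cos(T),np.sin(a)*np.cos(T),-np.sin(T)]); x=np.array([-np.sin(a),np.cos(a),0])
    return Ro.from_matrix(np.c_[x,y,np.cross(x,y)])
def ik(pos,R,q0=None):
    best=None
    for s in ([q0] if q0 is not None else [[-30,-20,0,80,0,0],[-30,40,40,80,40,0],[-30,0,-40,90,40,0],[-60,40,40,100,60,60]]):
        def r(q):
            p,T=fk(q,P0); return np.r_[(p-pos)*10,(T.inv()*R).as_rotvec()*3]
        k=least_squares(r,np.clip(s,LO+1.1,HI-1.1),bounds=(LO+1,HI-1))
        if best is None or k.cost<best.cost: best=k
    return best.x,np.sqrt(2*best.cost)
E
python3 - <<'E'
from kin import *
np.set_printoptions(precision=1,suppress=True)
for nm,p in dict(cage=[.49,-.257,.04],axis=[.49,-.06,.04],axis2=[.45,-.07,.04],pushin=[.595,-.043,.04]).items():
  for T in (20,30,40,50,60):
    for a in (-60,-45,-30,-10,10):
        q,e=ik(np.array(p),tool(a,T))
        if e<1e-3: print(nm,T,a,q)
E
```

```text
cage 20 -60 [ -3.9 -12.9 -63.4 -17.3 -51.3  27. ]
cage 20 10 [-53.4 -10.1 -59.1  -9.8  57.2 -34.4]
cage 30 -60 [ -6.6 -19.6 -57.3   6.4 -44.   33.9]
cage 30 10 [-50.7 -15.5 -53.1  12.2  49.  -41.7]
cage 40 -60 [-10.  -20.1 -50.1  22.6 -35.9  37.4]
cage 40 -45 [-16.9 -28.8 -57.3  15.1 -21.1  18.9]
cage 40 -30 [-26.2 -32.9 -60.2  12.7  -2.9   2.5]
cage 40 -10 [-38.6 -28.7 -57.2  15.2  21.5 -19.3]
cage 40 10 [-47.1 -16.3 -46.5  26.9  40.  -44.8]
cage 50 -60 [-13.8 -17.5 -42.4  34.9 -27.6  38.6]
cage 50 -45 [-19.4 -24.1 -48.1  28.9 -16.1  20.1]
cage 50 -30 [-26.5 -27.  -50.4  26.6  -2.2   2.7]
cage 50 -10 [-36.1 -24.  -48.   29.   16.4 -20.6]
cage 50 10 [-43.1 -14.5 -39.7  38.1  30.9 -45.6]
cage 60 -60 [-17.6 -12.8 -34.4  45.3 -19.7  38.3]
cage 60 -45 [-21.8 -17.3 -38.5  40.9 -11.3  20.3]
cage 60 -30 [-26.9 -19.3 -40.2  39.1  -1.6   2.7]
cage 60 -10 [-33.6 -17.3 -38.4  41.   11.6 -20.7]
cage 60 10 [-38.9 -10.7 -32.4  47.6  22.1 -44.8]
axis 20 -60 [ 25.9  -2.3 -43.8  37.5 -69.6  78.3]
axis 20 -45 [ 23.5 -20.1 -64.1   0.8 -60.9  40.9]
axis 30 -60 [ 22.9  -7.3 -42.   43.2 -59.2  76. ]
axis 
[... 1945 characters left out ...]
.1 -39.7  27.  -41.2  47.3]
pushin 40 -30 [  9.3 -16.8 -49.   15.2 -29.1  27.8]
pushin 40 -10 [ -0.7 -23.3 -55.    8.7  -7.1   6. ]
pushin 40 10 [-12.1 -21.5 -53.4  10.3  16.7 -14.6]
pushin 50 -60 [ 13.    2.3 -23.1  50.9 -37.9  68.3]
pushin 50 -45 [ 10.6  -6.8 -33.1  38.3 -32.   48.2]
pushin 50 -30 [  6.4 -13.9 -40.5  29.4 -22.4  29.5]
pushin 50 -10 [ -1.5 -19.1 -45.3  24.   -5.4   6.5]
pushin 50 10 [-10.3 -17.7 -44.1  25.4  12.9 -15.8]
pushin 60 -60 [  8.8   3.  -18.7  56.5 -27.8  65.9]
pushin 60 -45 [  6.7  -3.7 -26.   48.  -23.1  47.7]
pushin 60 -30 [  3.5  -8.8 -31.4  41.7 -16.   29.8]
pushin 60 -10 [ -2.3 -12.5 -35.   37.6  -3.8   6.7]
pushin 60 10 [ -8.5 -11.5 -34.1  38.7   9.1 -16.2]
```

```bash
python3 - <<'E'
from kin import *
np.set_printoptions(precision=1,suppress=True)
d=np.array([.272,.962,0])
for nm,b in dict(s0=[.482,-.257,.04],s1=[.54,-.052,.04]).items():
  for T in (20,30,40,50,60):
    for a in (40,60,74,90):
        back=.06 if nm=='s0' else .03
        for fl in (0,1):
            R=tool(a,T)
            if fl: R=R*Ro.from_euler('y',180,degrees=True)
            q,e=ik(np.array(b)-d*back,R)
            if e<1e-3: 
                print(nm,T,a,fl,q)
E
```

```text
s0 20 40 0 [ -62.    29.3   -6.7   83.7   66.8 -121.8]
s0 20 40 1 [-62.   29.3  -6.7  83.7  66.8  58.2]
s0 20 60 0 [ -58.8   47.    16.7  112.7   55.4 -148.1]
s0 20 60 1 [-58.8  47.   16.7 112.7  55.4  31.9]
s0 20 74 0 [ -55.7   56.3   31.   125.    46.3 -157.6]
s0 20 74 1 [-55.7  56.3  31.  125.   46.3  22.4]
s0 30 40 0 [ -59.8   20.9  -10.8   74.7   58.6 -109.1]
s0 30 40 1 [-59.8  20.9 -10.8  74.7  58.6  70.9]
s0 30 60 0 [ -57.2   37.9   10.9  101.3   50.4 -135.7]
s0 30 60 1 [-57.2  37.9  10.9 101.3  50.4  44.3]
s0 30 74 0 [ -54.3   47.3   24.3  114.1   42.8 -147.7]
s0 30 74 1 [-54.3  47.3  24.3 114.1  42.8  32.3]
s0 30 90 0 [ -50.4   56.6   38.8  125.4   33.5 -157.5]
s0 30 90 1 [-50.4  56.6  38.8 125.4  33.5  22.5]
s0 40 40 0 [ -56.8   14.9  -12.8   70.4   49.5 -100.6]
s0 40 40 1 [-56.8  14.9 -12.8  70.4  49.5  79.4]
s0 40 60 0 [ -54.8   29.9    5.9   92.5   44.1 -125.7]
s0 40 60 1 [-54.8  29.9   5.9  92.5  44.1  54.3]
s0 40 74 0 [ -52.4   38.7   17.8  104.3   38.1 -138.9]
s0 40 74 1 [-52.4  38.7  17.8 104.3  38.1  41.1]
s0 40 90 0 [ -48.9   47.2   30.2  114.9   30.2 -150.7]
s0 40
[... 2189 characters left out ...]
50 60 0 [-28.6   4.3 -20.4  64.1  40.  -88.2]
s1 50 60 1 [-28.6   4.3 -20.4  64.1  40.   91.8]
s1 50 74 0 [ -28.2   13.7  -10.    76.4   38.9 -105.7]
s1 50 74 1 [-28.2  13.7 -10.   76.4  38.9  74.3]
s1 50 90 0 [ -26.5   23.2    1.4   88.7   35.1 -123. ]
s1 50 90 1 [-26.5  23.2   1.4  88.7  35.1  57. ]
s1 60 40 0 [-22.3  -7.9 -29.4  53.4  26.3 -58.7]
s1 60 40 1 [-22.3  -7.9 -29.4  53.4  26.3 121.3]
s1 60 60 0 [-24.    2.3 -19.1  65.2  29.8 -83.1]
s1 60 60 1 [-24.    2.3 -19.1  65.2  29.8  96.9]
s1 60 74 0 [-23.9   9.5 -11.3  73.8  29.7 -99.1]
s1 60 74 1 [-23.9   9.5 -11.3  73.8  29.7  80.9]
s1 60 90 0 [ -22.8   17.    -2.5   83.1   27.4 -115.9]
s1 60 90 1 [-22.8  17.   -2.5  83.1  27.4  64.1]
```

```bash
cat >> kin.py <<'E'
def delta(R0,p0,R1,p1):
    return (R0.inv()*R1).as_rotvec(degrees=True), R0.inv().apply(np.array(p1)-p0)
def here():
    from workcell import get_obs
    o=get_obs(); return Ro.from_euler('xyz',o['tcp_rot'],degrees=True),np.array(o['ee_pos']),o['q']
def info(R):
    y=R.as_matrix()[:,1]; return np.degrees(np.arctan2(y[1],y[0])),np.degrees(np.arcsin(-y[2])),R.as_matrix()[2,0]
E
python3 - <<'E'
from kin import *
np.set_printoptions(precision=3,suppress=True)
R,p,q=here(); print(info(R))
for a,T,x in [(-8,52,[.33,-.22,.34]),(30,46,[.34,-.30,.32]),(54,42,[.38,-.35,.28]),(74,40,[.44,-.38,.20])]:
    R1=tool(a,T); q1,e=ik(np.array(x),R1,q); print(q1,e,(q1-q)/.5); print(*delta(R,p,R1,x)); R,p,q=R1,np.array(x),q1
E
```

```text
(np.float64(-44.998206500367736), np.float64(56.8883053254484), np.float64(-0.020911995343088408))
[-51.493 -43.44  -21.559  82.337  25.071 -36.782] 1.2852675427382897e-09 [ -85.841    7.689    2.895   -8.505   87.996 -132.619]
[ -5.12  -27.942 -21.392] [-0.053  0.019 -0.056]
[-67.206  -7.565  -1.518 102.954  43.565 -99.969] 2.1560916782916216e-12 [ -31.426   71.749   40.082   41.234   36.987 -126.373]
[ -5.778 -28.692 -24.941] [-0.078  0.029 -0.004]
[ -63.967   18.608   18.882  117.786   41.023 -128.433] 2.4249878303048317e-10 [  6.479  52.346  40.799  29.664  -5.083 -56.927]
[ -3.941 -16.675 -17.268] [-0.063  0.035  0.021]
[ -57.277   40.642   38.644  126.176   35.149 -143.786] 6.244195162551264e-13 [ 13.379  44.067  39.524  16.782 -11.748 -30.707]
[ -1.98  -13.122 -15.095] [-0.066  0.062  0.052]
```

>>> play_rows --moves '[[[-1, -6, -4], [-0.01, 0, -0.01], 59], [[-2, -11, -8], [-0.02, 0.01, -0.02], 59], [[-3, -17, -13], [-0.03, 0.01, -0.03], 59], [[-4, -22, -17], [-0.04, 0.015, -0.045], 59], [[-5, -28, -21], [-0.053, 0.019, -0.056], 59]]'

```text
time: 2.85
ee_pos: [0.3288, -0.2147, 0.3391]
tcp_rot: [-127.3, 0.1, 80.5]
wrist_force: [0.8, 0.8, -0.7]
opening: 0.0501
```

```bash
python3 - <<'E'
from kin import *
np.set_printoptions(precision=3,suppress=True)
R,p,q=here(); print(info(R),p,q)
for a,T,x in [(30,46,[.34,-.30,.32]),(54,42,[.38,-.35,.28]),(74,40,[.44,-.38,.20])]:
    R1=tool(a,T); print(*delta(R,p,R1,x)); R,p=R1,np.array(x)
E
```

```text
(np.float64(-9.602403527111688), np.float64(52.73818778541181), np.float64(-0.001376284423162788)) [ 0.329 -0.215  0.339] [-49.513 -44.475 -22.106  82.104  22.859 -33.782]
[ -6.496 -29.944 -25.793] [-0.082  0.031 -0.008]
[ -3.941 -16.675 -17.268] [-0.063  0.035  0.021]
[ -1.98  -13.122 -15.095] [-0.066  0.062  0.052]
```

>>> play_rows --moves '[[[-1, -6, -5], [-0.016, 0.006, 0], 59], [[-2, -12, -10], [-0.03, 0.012, 0], 59], [[-3, -18, -15], [-0.047, 0.017, 0], 59], [[-4.5, -23, -20], [-0.062, 0.023, -0.002], 59], [[-5.8, -28.7, -25], [-0.078, 0.029, -0.004], 59]]'

```text
time: 3.35
ee_pos: [0.3361, -0.2944, 0.318]
tcp_rot: [-133.2, -0.6, 118.0]
wrist_force: [0.1, 0.5, -0.2]
opening: 0.0505
```

>>> play_rows --moves '[[[-1, -3, -3.5], [-0.012, 0.007, 0.004], 59], [[-1.6, -6.5, -7], [-0.025, 0.014, 0.008], 59], [[-2.4, -10, -10.5], [-0.038, 0.021, 0.013], 59], [[-3.2, -13, -14], [-0.05, 0.028, 0.017], 59], [[-4, -16.7, -17.3], [-0.063, 0.035, 0.021], 59]]'

```text
time: 3.85
ee_pos: [0.3734, -0.3452, 0.2762]
tcp_rot: [-137.6, -1.0, 142.0]
wrist_force: [-1.0, -0.1, -0.1]
opening: 0.0504
```

>>> play_rows --moves '[[[-0.4, -2.6, -3], [-0.013, 0.012, 0.01], 59], [[-0.8, -5.2, -6], [-0.026, 0.025, 0.02], 59], [[-1.2, -7.8, -9], [-0.04, 0.037, 0.031], 59], [[-1.6, -10.4, -12], [-0.053, 0.05, 0.042], 59], [[-2, -13.1, -15.1], [-0.066, 0.062, 0.052], 59]]'

```text
time: 4.35
ee_pos: [0.4309, -0.3765, 0.1943]
tcp_rot: [-140.0, -1.1, 162.0]
wrist_force: [0.8, 0.4, -0.4]
opening: 0.0503
```

```bash
python3 - <<'E'
from kin import *
from h import *
np.set_printoptions(precision=3,suppress=True)
R,p,q=here(); print(info(R),p,q)
for a,T,x in [(74,40,[.452,-.363,.05])]:
    R1=tool(a,T); print(*delta(R,p,R1,x)); R,p=R1,np.array(x)
for n in ("side","top"): cv2.imwrite(f"pics/{n}2.png",camera(n)["img"][:,:,::-1])
E
```

```text
(np.float64(72.91067812044113), np.float64(40.02842667936026), np.float64(0.019879344280053057)) [ 0.431 -0.377  0.194] [ -57.919   38.089   34.206  124.014   35.407 -141.851]
[-0.018 -2.188 -0.835] [-0.019  0.107  0.098]
```

View pics/side2.png

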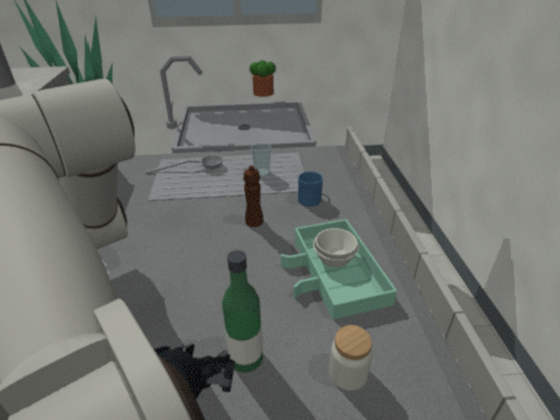

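View pics/top2.png

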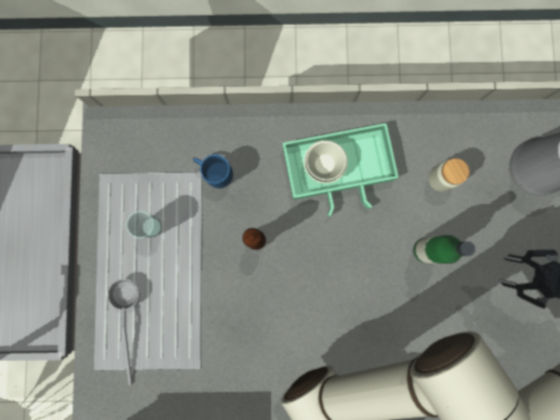

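>>> play_rows --moves '[[[0, -0.5, 0], [-0.005, 0.025, 0.025], 59], [[0, -1, -0.3], [-0.01, 0.05, 0.05], 59], [[0, -1.5, -0.5], [-0.014, 0.08, 0.075], 59], [[0, -2, -0.8], [-0.017, 0.105, 0.1], 59], [[0, -2, -0.8], [-0.017, 0.105, 0.1], 59]]'

```text
time: 4.95
ee_pos: [0.448, -0.3638, 0.0477]
tcp_rot: [-140.1, -0.4, 163.7]
wrist_force: [0.7, 0.4, 0.1]
opening: 0.0502
```

```bash
python3 - <<'E'
from kin import *
np.set_printoptions(precision=4,suppress=True)
R,p,q=here(); print(info(R),p,q)
for a,T,x in [(74,40,[.452,-.363,.035])]:
    R1=tool(a,T); print(*delta(R,p,R1,x))
print(R.as_matrix())
E
```

```text
(np.float64(74.00381650041366), np.float64(39.86682553894813), np.float64(0.006610420881375395)) [ 0.448  -0.3638  0.0477] [ -55.9695   41.3178   22.7781  109.0294   36.0291 -142.1035]
[ 0.1332 -0.491   0.0035] [-0.0037  0.0096  0.0085]
[[-0.9597  0.2115 -0.1849]
 [ 0.2809  0.7378 -0.6138]
 [ 0.0066 -0.641  -0.7675]]
```

>>> play_rows --moves '[[[0, -0.5, 0], [-0.003, 0.008, 0.01], 59], [[0, -0.5, 0], [-0.003, 0.025, -0.004], 59], [[0, -0.5, 0], [-0.003, 0.04, -0.017], 59], [[0, -0.5, 0], [-0.003, 0.05, -0.025], 59], [[0, -0.5, 0], [-0.003, 0.058, -0.032], 59]]'

```text
time: 5.45
ee_pos: [0.4707, -0.3041, 0.0403]
tcp_rot: [-139.9, 0.4, 164.0]
wrist_force: [-0.1, 0.2, -0.3]
opening: 0.0503
```

```bash
python3 - <<'E'
from kin import *
from h import *
np.set_printoptions(precision=4,suppress=True)
R,p,q=here(); print(info(R),p,q)
for n,x0,y0,x1,y1 in (("top",360,190,560,340),("side",120,230,330,400)):
    im=camera(n)["img"][y0:y1,x0:x1,::-1]; k=min(780/(x1-x0),590/(y1-y0)); cv2.imwrite(f"pics/{n}3.png",cv2.resize(im,None,fx=k,fy=k))
E
```

```text
(np.float64(73.62969900471184), np.float64(40.14603074422192), np.float64(-0.007414917688129102)) [ 0.4707 -0.3041  0.0403] [ -51.4224   35.2872   13.4366  102.401    38.7383 -137.9728]
```

View pics/side3.png

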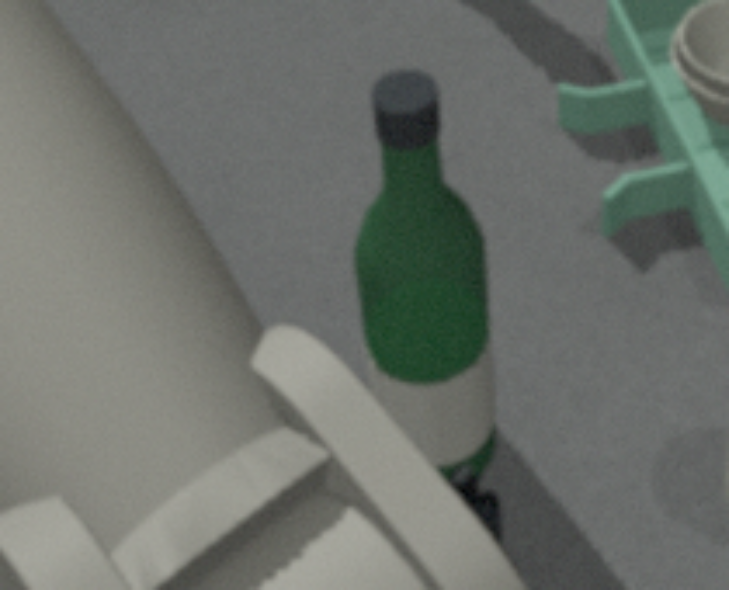

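View pics/top3.png

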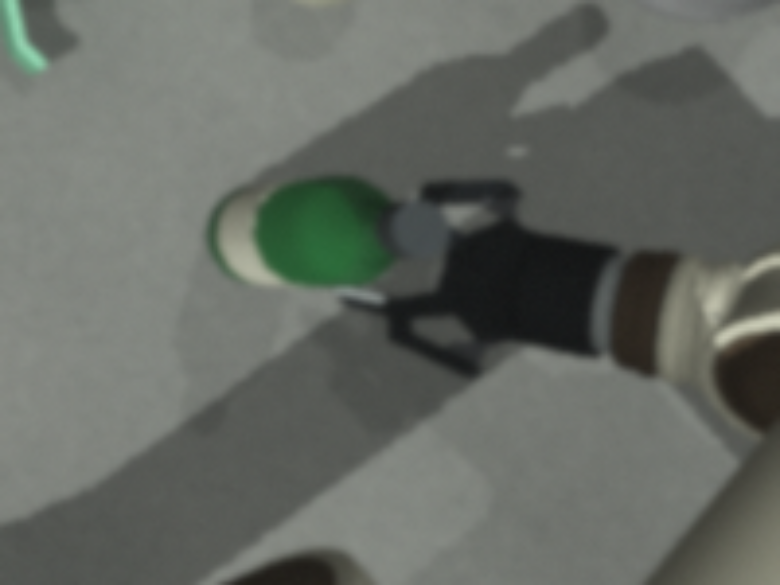

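>>> play_rows --moves '[[[0, 0.4, 0], [0.0005, 0.005, -0.001], 59], [[0, 0.4, 0], [0.001, 0.011, -0.005], 59], [[0, 0.4, 0], [0.0015, 0.017, -0.009], 59], [[0, 0.4, 0], [0.002, 0.023, -0.014], 59], [[0, 0.4, 0], [0.002, 0.03, -0.0185], 59]]'

```text
time: 6.05
ee_pos: [0.4779, -0.2699, 0.0333]
tcp_rot: [-139.9, 0.0, 163.7]
wrist_force: [-2.6, -7.1, 5.9]
opening: 0.0503
```

```bash
cat > bot.py <<'E'
from kin import *
from h import *
import sys
np.set_printoptions(precision=4,suppress=True)
def bottle(tag,box=None):
    R,p,q=here(); print("tool",info(R),p)
    t=camera("top"); s=camera("side")
    out=[]
    for n,c in (("top",t),("side",s)):
        H=hsv(c); m=cv2.inRange(H,(60,120,25),(74,255,255)); m[:215 if n=="side" else 0]=0
        m=cv2.morphologyEx(m,cv2.MORPH_OPEN,np.ones((3,3)))
        nn,l,st,ce=cv2.connectedComponentsWithStats(m); i=1+st[1:,4].argmax(); print(n,st[i],ce[i])
        # cap: dark bluish blob near top of bottle
        m2=cv2.inRange(H,(85,15,30),(115,80,110))
        x,y,w,h=st[i][:4]; k=np.zeros_like(m2)
        if n=="side": k[max(0,y-28):y+8,x-5:x+w+5]=255
        else: k[y-8:y+h+8,x-20:x+w+22]=255
        m2&=k; m2=cv2.morphologyEx(m2,cv2.MORPH_OPEN,np.ones((5,5)))
        nn,l2,st2,ce2=cv2.connectedComponentsWithStats(m2)
        if nn>1:
            j=1+st2[1:,4].argmax(); print("  cap",st2[j],ce2[j], ray(c,*ce2[j],.29 if n=="top" else .275)[:2])
        x0=max(0,x-60);y0=max(0,y-50);im=c["img"][y0:y+h+50,x0:x+w+60,::-1]
        k=min(700/im.shape[1],550/im.shape[0]); cv2.imwrite(f"pics/{n}{tag}.png",cv2.resize(im,None,fx=k,fy=k)); print("  crop",x0,y0,round(k,3))
bottle(sys.argv[1])
E
python3 bot.py 4
```

```text
tool (np.float64(73.72644458964568), np.float64(40.088971612964926), np.float64(-2.813642386204074e-06)) [ 0.4779 -0.2699  0.0333]
top [422 236  31  25 594] [436.1869 248.7458]
  cap [454 239  19  22 288] [462.8229 248.9236] [ 0.4796 -0.2468]
  crop 362 186 4.4
side [238 306  18  25 226] [246.4381 316.9602]
  crop 178 256 4.4
```

View pics/side4.png

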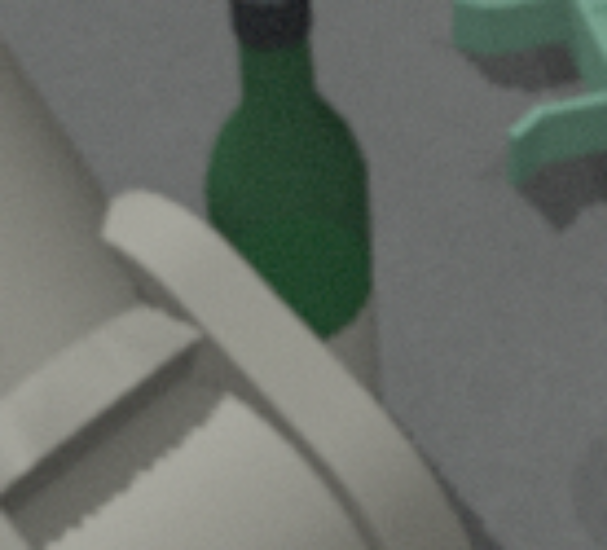

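View pics/top4.png

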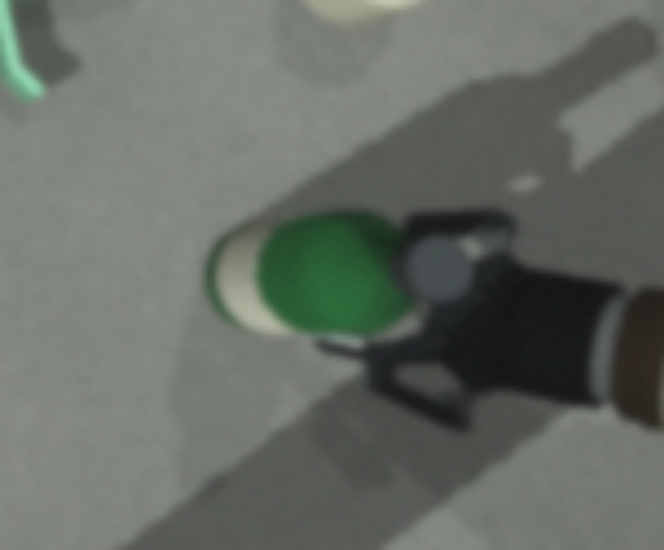

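>>> play_rows --moves '[[[0, 0, 0], [0, 0.006, -0.005], 59], [[0, 0, 0], [0, 0.013, -0.011], 59], [[0, 0, 0], [0, 0.02, -0.0167], 59], [[0, 0, 0], [0, 0.027, -0.0225], 59], [[0, 0, 0], [0, 0.033, -0.0275], 59]]'

```text
time: 6.65
ee_pos: [0.49, -0.2287, 0.0332]
tcp_rot: [-139.9, 0.0, 163.7]
wrist_force: [-1.8, -6.6, 3.4]
opening: 0.0501
```

>>> play_rows --moves '[[[0, 0, 0], [0, 0.006, -0.005], 59], [[0, 0, 0], [0, 0.013, -0.011], 59], [[0, 0, 0], [0, 0.02, -0.0167], 59], [[0, 0, 0], [0, 0.027, -0.0225], 59], [[0, 0, 0], [0, 0.033, -0.0275], 59]]'

```text
time: 7.15
ee_pos: [0.5021, -0.1875, 0.0331]
tcp_rot: [-139.9, 0.0, 163.7]
wrist_force: [-2.2, -5.7, 3.9]
opening: 0.0503
```

```bash
python3 bot.py 5
```

```text
tool (np.float64(73.71639199253275), np.float64(40.08577136686117), np.float64(-0.00037688218362511017)) [ 0.5021 -0.1875  0.0331]
top [390 227  28  25 516] [402.9574 239.7074]
  cap [417 229  20  16 207] [425.1304 237.0725] [ 0.5071 -0.1648]
  crop 330 177 4.4Traceback (most recent call last):
  File "bot.py", line 24, in <module>
    bottle(sys.argv[1])
    ~~~~~~^^^^^^^^^^^^^
  File "bot.py", line 12, in bottle
    nn,l,st,ce=cv2.connectedComponentsWithStats(m); i=1+st[1:,4].argmax(); print(n,st[i],ce[i])
                                                        ~~~~~~~~~~~~~~~^^
ValueError: attempt to get argmax of an empty sequence
```

View pics/top5.png

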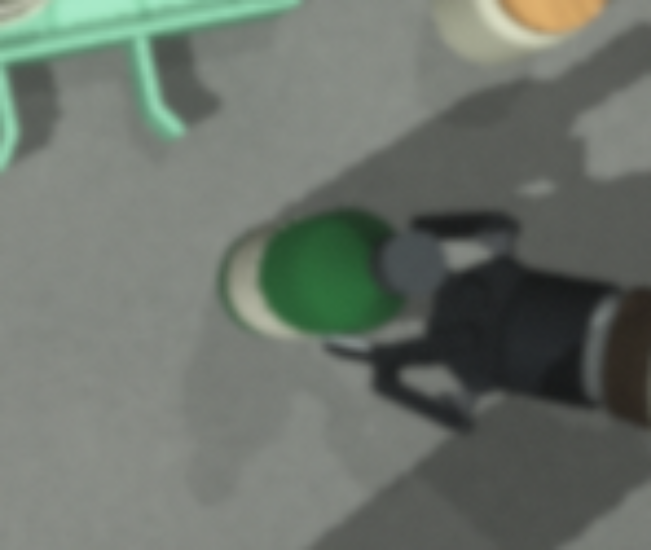

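>>> play_rows --moves '[[[0, 0, 0], [0, 0.006, -0.005], 59], [[0, 0, 0], [0, 0.013, -0.011], 59], [[0, 0, 0], [0, 0.02, -0.0167], 59], [[0, 0, 0], [0, 0.027, -0.0225], 59], [[0, 0, 0], [0, 0.033, -0.0275], 59]]'

```text
time: 7.75
ee_pos: [0.514, -0.1466, 0.0329]
tcp_rot: [-139.9, 0.0, 163.7]
wrist_force: [-1.7, -6.7, 4.4]
opening: 0.0506
```

>>> play_rows --moves '[[[0, 0, 0], [0, 0.006, -0.005], 59], [[0, 0, 0], [0, 0.013, -0.011], 59], [[0, 0, 0], [0, 0.02, -0.0167], 59], [[0, 0, 0], [0, 0.027, -0.0225], 59], [[0, 0, 0], [0, 0.033, -0.0275], 59]]'

```text
time: 8.25
ee_pos: [0.5262, -0.1053, 0.0329]
tcp_rot: [-139.9, 0.0, 163.7]
wrist_force: [-1.8, -6.9, 5.3]
opening: 0.05
```

>>> play_rows --moves '[[[0, 0, 0], [0, 0.006, -0.005], 59], [[0, 0, 0], [0, 0.011, -0.009], 59], [[0, 0, 0], [0, 0.016, -0.0135], 59], [[0, 0, 0], [0, 0.019, -0.016], 59], [[0, 0, 0], [0, 0.019, -0.016], 59]]'

```text
time: 8.75
ee_pos: [0.533, -0.0812, 0.0328]
tcp_rot: [-140.0, 0.0, 163.8]
wrist_force: [0.5, -3.0, 4.1]
opening: 0.0503
```

```bash
python3 bot.py 6; python3 - <<'E'
from h import *
cv2.imwrite("pics/sf6.png",camera("side")["img"][:,:,::-1])
E
```

```text
tool (np.float64(73.74359713256348), np.float64(40.04977769336485), np.float64(-0.00016130577312617467)) [ 0.533  -0.0812  0.0328]
top [350 215  25  25 410] [360.3585 228.5878]
  cap [370 218  14  12 139] [376.0072 223.1799] [ 0.5396 -0.0568]
  crop 290 165 4.4Traceback (most recent call last):
  File "bot.py", line 24, in <module>
    bottle(sys.argv[1])
    ~~~~~~^^^^^^^^^^^^^
  File "bot.py", line 12, in bottle
    nn,l,st,ce=cv2.connectedComponentsWithStats(m); i=1+st[1:,4].argmax(); print(n,st[i],ce[i])
                                                        ~~~~~~~~~~~~~~~^^
ValueError: attempt to get argmax of an empty sequence
```

View pics/top6.png

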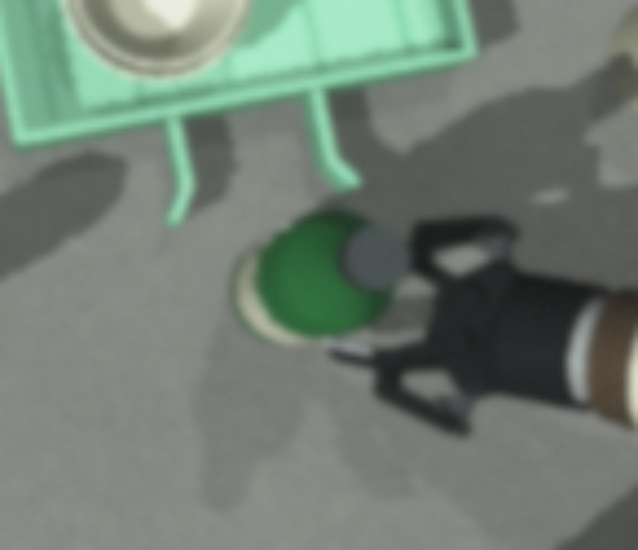

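View pics/sf6.png

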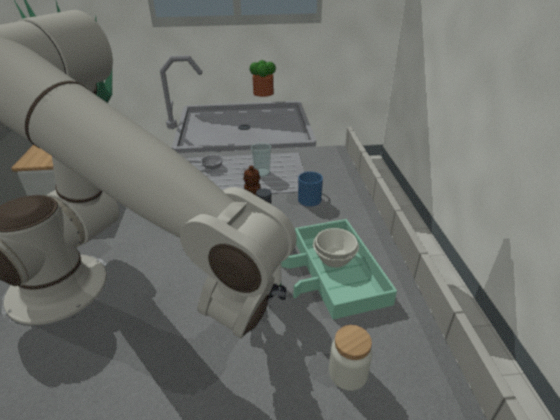

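```bash
python3 - <<'E'
from kin import *
np.set_printoptions(precision=3,suppress=True)
R,p,q=here()
for a,T,x in [(73.7,40,[.511,-.158,.035]),(48,45,[.47,-.15,.08]),(25,49,[.46,-.11,.08]),(10.3,48,[.468,-.07,.05]),(10.3,48,[.468,-.07,.038]),(10.3,48,[.60,-.046,.038])]:
    R1=tool(a,T); q1,e=ik(np.array(x),R1,q); print(q1,round(e,4),(q1-q)/.5); print('   ',*delta(R,p,R1,x)); R,p,q=R1,np.array(x),q1
E
```

```text
[ -39.34    25.342   -1.084   88.579   44.825 -123.49 ] 0.0 [-15.408  17.092  19.508  17.361  -5.513 -20.66 ]
    [-0.031  0.026  0.042] [-0.    -0.063  0.05 ]
[-41.915  -3.341 -25.303  67.954  45.    -89.88 ] 0.0 [ -5.151 -57.367 -48.438 -41.251   0.351  67.22 ]
    [ 4.916 17.368 18.954] [ 0.042 -0.032 -0.032]
[-33.155 -28.767 -44.467  49.662  33.87  -50.546] 0.0 [ 17.52  -50.852 -38.328 -36.584 -22.26   78.668]
    [ 3.946 16.825 15.689] [ 0.034  0.016 -0.016]
[-20.446 -41.395 -56.638  37.022  20.004 -23.848] 0.0 [ 25.418 -25.256 -24.344 -25.279 -27.732  53.396]
    [-0.995 11.01   9.741] [0.033 0.038 0.001]
[-20.446 -40.587 -57.7    35.153  20.004 -23.848] 0.0 [ 0.     1.615 -2.124 -3.739 -0.     0.   ]
    [0. 0. 0.] [0.    0.009 0.008]
[-11.031 -17.509 -45.387  22.134  14.087 -16.183] 0.0 [ 18.83   46.157  24.625 -26.037 -11.833  15.33 ]
    [0. 0. 0.] [ 0.    0.09 -0.1 ]
```

>>> play_rows --moves '[[[0, 0, 0], [0, -0.01, 0.008], 59], [[0, 0, 0], [0, -0.025, 0.02], 59], [[0, 0, 0], [0, -0.04, 0.033], 59], [[0, 0, 0], [0, -0.053, 0.043], 59], [[0, 0, 0], [0, -0.062, 0.05], 59]]'

```text
time: 9.4
ee_pos: [0.5099, -0.1582, 0.0334]
tcp_rot: [-140.0, -0.1, 163.7]
wrist_force: [0.8, 0.3, 0.3]
opening: 0.0506
```

>>> play_rows --moves '[[[1, 3.5, 3.8], [0.008, -0.007, -0.007], 59], [[2, 7, 7.6], [0.017, -0.013, -0.013], 59], [[3, 10.5, 11.4], [0.025, -0.02, -0.02], 59], [[4, 14, 15.2], [0.034, -0.026, -0.026], 59], [[4.9, 17.4, 19], [0.042, -0.032, -0.032], 59]]'

```text
time: 9.9
ee_pos: [0.4685, -0.1493, 0.079]
tcp_rot: [-134.9, -0.1, 137.8]
wrist_force: [-0.2, 0.9, 0.2]
opening: 0.0502
```

>>> play_rows --moves '[[[0.8, 3.4, 3.1], [0.007, 0.003, -0.003], 59], [[1.6, 6.8, 6.2], [0.014, 0.006, -0.006], 59], [[2.4, 10.2, 9.4], [0.02, 0.009, -0.009], 59], [[3.2, 13.5, 12.6], [0.027, 0.012, -0.012], 59], [[4, 16.8, 15.7], [0.034, 0.016, -0.016], 59]]'

```text
time: 10.4
ee_pos: [0.4585, -0.1097, 0.0787]
tcp_rot: [-130.9, 0.0, 114.8]
wrist_force: [-0.1, 0.5, -0.1]
opening: 0.0504
```

```bash
python3 - <<'E'
from kin import *
np.set_printoptions(precision=3,suppress=True)
R,p,q=here(); print(info(R),p,q)
for a,T,x in [(10.3,48,[.468,-.07,.05])]:
    R1=tool(a,T); print(*delta(R,p,R1,x))
E
```

```text
(np.float64(24.769686286859695), np.float64(49.108205880503334), np.float64(-0.000296166323170477)) [ 0.459 -0.11   0.079] [-33.01  -32.93  -46.589  51.557  33.629 -50.208]
[-1.1   10.872  9.578] [ 0.032  0.038 -0.   ]
```

>>> play_rows --moves '[[[-0.2, 2.2, 2], [0.007, 0.007, 0], 59], [[-0.4, 4.4, 3.9], [0.014, 0.014, 0], 59], [[-0.6, 6.6, 5.8], [0.021, 0.022, 0], 59], [[-0.9, 8.8, 7.7], [0.027, 0.03, 0], 59], [[-1.1, 10.9, 9.6], [0.032, 0.037, 0], 59]]'

```text
time: 10.9
ee_pos: [0.467, -0.0701, 0.0503]
tcp_rot: [-132.0, -0.0, 100.4]
wrist_force: [0.5, 0.4, 0.3]
opening: 0.0505
```

```bash
sed -i 's/(("top",t),("side",s))/(("top",t),)/' bot.py; python3 bot.py 7; python3 - <<'E'
from kin import *
from h import *
np.set_printoptions(precision=3,suppress=True)
R,p,q=here(); print(info(R),p,q)
for a,T,x in [(10.3,48,[.468,-.07,.038])]:
    R1=tool(a,T); print(*delta(R,p,R1,x))
cv2.imwrite("pics/sf7.png",camera("side")["img"][:,:,::-1])
E
```

```text
tool (np.float64(10.399980479049997), np.float64(47.99178658668326), np.float64(0.0003029004537715707)) [ 0.467  -0.0701  0.0503]
top [350 215  24  25 403] [360.1687 228.5062]
  cap [369 218  13  11 132] [375.1136 222.9697] [ 0.5401 -0.0548]
  crop 290 165 4.4
(np.float64(10.596874741910174), np.float64(48.04108031601583), np.float64(0.00040697179461612887)) [ 0.467 -0.069  0.05 ] [-20.463 -46.511 -58.576  40.332  20.179 -24.091]
[-0.041  0.186  0.199] [-0.001  0.01   0.007]
```

View pics/top7.png

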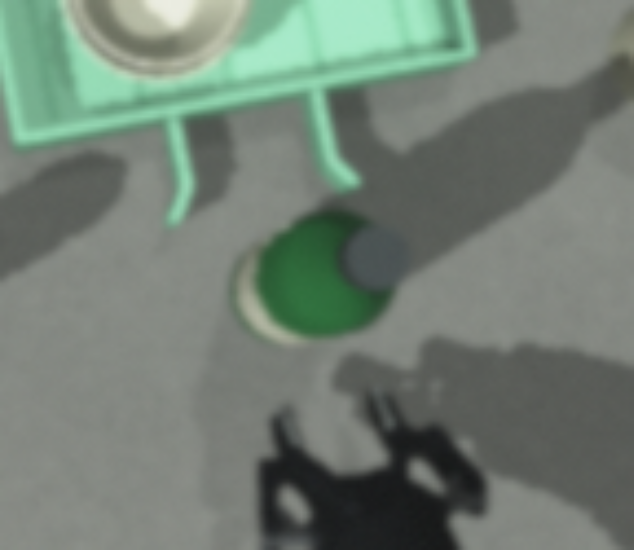

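View pics/sf7.png

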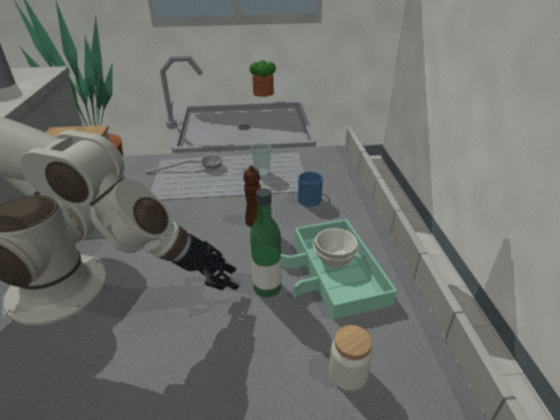

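>>> play_rows --moves '[[[0, 0, 0], [0, 0.006, 0.002], 59], [[-1, 0, 0], [0, 0.012, -0.002], 59], [[-2, 0, 0], [0, 0.018, -0.006], 59], [[-3, 0, 0], [0, 0.023, -0.011], 59], [[-4, 0, 0], [0, 0.0275, -0.0156], 59]]'

```text
time: 11.55
ee_pos: [0.4972, -0.0658, 0.0407]
tcp_rot: [-136.0, 0.0, 100.5]
wrist_force: [0.1, 0.2, 1.1]
opening: 0.0504
```

```bash
python3 - <<'E'
from kin import *
np.set_printoptions(precision=4,suppress=True)
R,p,q=here(); print(info(R),p,q)
for a,T,x in [(10.5,42,[.535,-.056,.036]),(10.5,40,[.565,-.049,.036]),(10.5,40,[.597,-.042,.036])]:
    R1=tool(a,T); print(*delta(R,p,R1,x)); R,p=R1,np.array(x)
E
```

```text
(np.float64(10.482542876246209), np.float64(43.98793579474519), np.float64(-0.0001268064209335451)) [ 0.4972 -0.0658  0.0407] [-19.236  -43.6348 -60.744   30.9128  20.8963 -21.6354]
[-1.9879 -0.0018 -0.0126] [ 0.0028  0.0313 -0.0236]
[-2. -0. -0.] [ 0.0014  0.0229 -0.0206]
[0. 0. 0.] [ 0.0011  0.0251 -0.021 ]
```

>>> play_rows --moves '[[[0, 0, 0], [0.0005, 0.006, -0.004], 59], [[-0.5, 0, 0], [0.001, 0.012, -0.009], 59], [[-1, 0, 0], [0.0015, 0.018, -0.0135], 59], [[-1.5, 0, 0], [0.002, 0.025, -0.0187], 59], [[-2, 0, 0], [0.0028, 0.0313, -0.0236], 59]]'

```text
time: 12.05
ee_pos: [0.5359, -0.0558, 0.0375]
tcp_rot: [-138.1, 0.1, 100.5]
wrist_force: [-11.6, -3.8, 9.8]
opening: 0.0504
```

```bash
python3 bot.py 8; python3 - <<'E'
from kin import *
from h import *
np.set_printoptions(precision=4,suppress=True)
R,p,q=here(); print(info(R),p,q)
for a,T,x in [(10.5,40,[.565,-.049,.036]),(10.5,40,[.597,-.042,.036])]:
    R1=tool(a,T); print(*delta(R,p,R1,x)); R,p=R1,np.array(x)
im=camera("side")["img"][170:320,150:350,::-1]; cv2.imwrite("pics/sf8.png",cv2.resize(im,None,fx=3.9,fy=3.9))
E
```

```text
tool (np.float64(10.39852305353407), np.float64(41.86762296425158), np.float64(-0.0013607557793450797)) [ 0.5359 -0.0558  0.0375]
top [348 207  25  25 415] [358.7036 220.5759]
  cap [367 210  13  10 114] [372.9298 214.2807] [ 0.5597 -0.0507]
  crop 288 157 4.4
(np.float64(10.442637874962452), np.float64(41.91389599713373), np.float64(-0.001029005550578388)) [ 0.5358 -0.0555  0.0369] [-16.0185 -37.3323 -59.7605  22.65    19.3651 -18.4709]
[-1.9139  0.0416 -0.042 ] [ 0.0011  0.0228 -0.0193]
[0. 0. 0.] [ 0.0011  0.0251 -0.021 ]
```

View pics/top8.png

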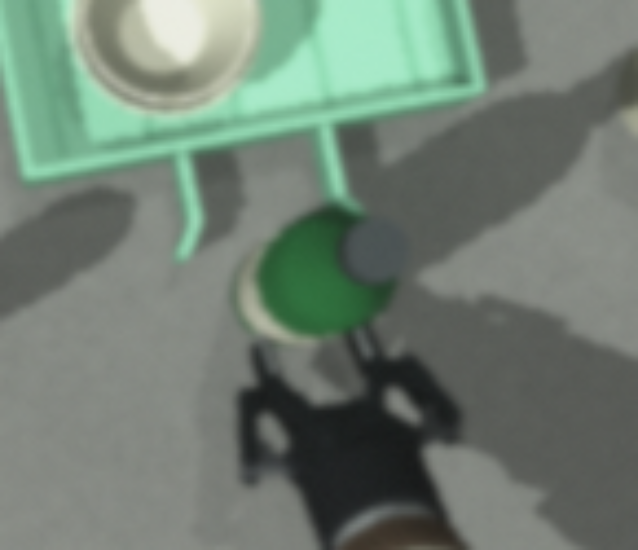

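View pics/sf8.png

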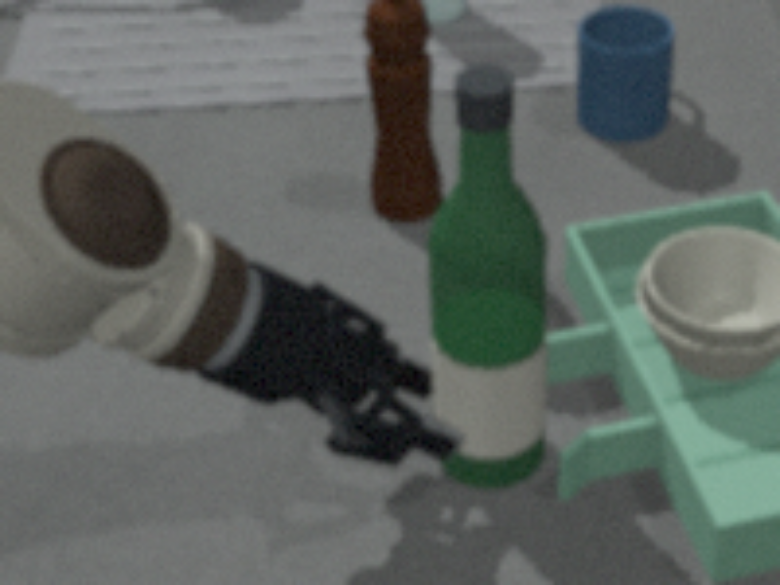

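>>> play_rows --moves '[[[0, 0, 0], [0.0002, 0.004, -0.0036], 59], [[0, 0, 0], [0.0004, 0.0085, -0.0076], 59], [[0, 0, 0], [0.0006, 0.013, -0.0117], 59], [[0, 0, 0], [0.0008, 0.0175, -0.0157], 59], [[0, 0, 0], [0.001, 0.021, -0.0189], 59]]'

```text
time: 12.7
ee_pos: [0.5623, -0.0493, 0.0359]
tcp_rot: [-138.0, 0.0, 100.5]
wrist_force: [-6.7, -1.6, 2.4]
opening: 0.0502
```

>>> play_rows --moves '[[[0, 0, 0], [0.0002, 0.004, -0.0036], 59], [[0, 0, 0], [0.0004, 0.008, -0.0072], 59], [[0, 0, 0], [0.0006, 0.012, -0.0108], 59], [[0, 0, 0], [0.0008, 0.016, -0.0144], 59], [[0, 0, 0], [0.0008, 0.018, -0.0162], 59]]'

```text
time: 13.2
ee_pos: [0.586, -0.044, 0.0358]
tcp_rot: [-138.0, -0.0, 100.5]
wrist_force: [-7.0, -1.0, 3.3]
opening: 0.0506
```

```bash
python3 bot.py 9; python3 - <<'E'
from h import *
im=camera("side")["img"][170:320,150:350,::-1]; cv2.imwrite("pics/sf9.png",cv2.resize(im,None,fx=3.9,fy=3.9))
E
```

```text
tool (np.float64(10.492661756776737), np.float64(42.03749674347252), np.float64(1.650397314911789e-05)) [ 0.586  -0.044   0.0358]
top [343 187  26  26 431] [353.884  201.4107]
  cap [365 188   8  10  66] [368.6364 192.6667] [ 0.6087 -0.0428]
  crop 283 137 4.365
```

View pics/top9.png

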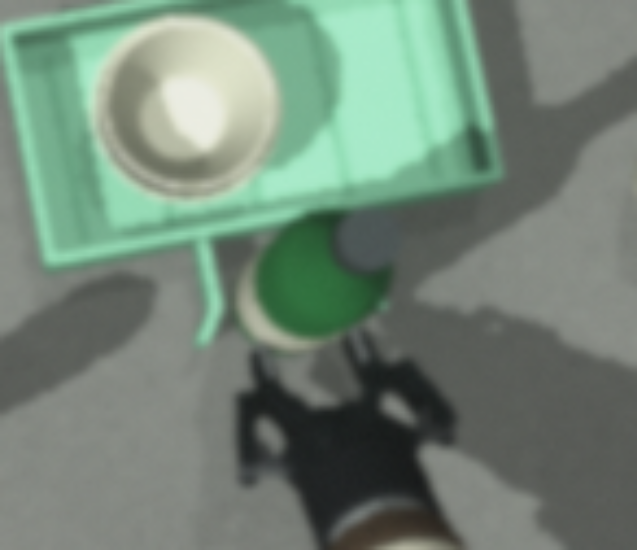

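View pics/sf9.png

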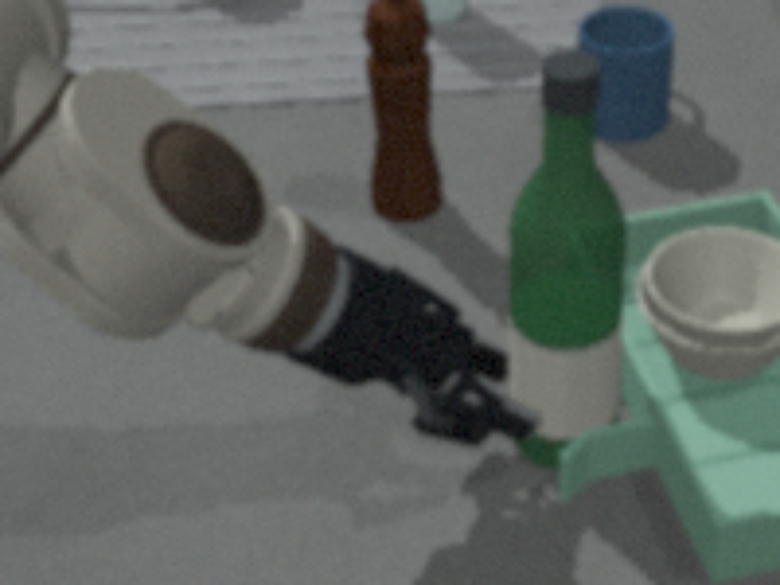

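>>> play_rows --moves '[[[0, 0, 0], [0, 0.0017, -0.0015], 59], [[0, 0, 0], [0, 0.0034, -0.003], 59], [[0, 0, 0], [0, 0.005, -0.0045], 59], [[0, 0, 0], [0, 0.0065, -0.0059], 59], [[0, 0, 0], [0, 0.0075, -0.0068], 59]]'

```text
time: 13.85
ee_pos: [0.5957, -0.0422, 0.0359]
tcp_rot: [-138.0, -0.0, 100.5]
wrist_force: [-6.4, -0.6, 2.4]
opening: 0.0504
```

>>> play_rows --moves '[[[0, 0, 0], [0, 0.0008, -0.0007], 59], [[0, 0, 0], [0, 0.0015, -0.0013], 59], [[0, 0, 0], [0, 0.0022, -0.002], 59], [[0, 0, 0], [0, 0.003, -0.0027], 59], [[0, 0, 0], [0, 0.003, -0.0027], 59]]'

```text
time: 14.35
ee_pos: [0.5993, -0.0416, 0.0356]
tcp_rot: [-137.9, -0.0, 100.5]
wrist_force: [-13.2, -2.8, 6.5]
opening: 0.0508
```

>>> play_rows --moves '[[[0, 0, 0], [0, 0.0004, -0.0003], 59], [[0, 0, 0], [0, 0.0008, -0.0007], 59], [[0, 0, 0], [0, 0.0008, -0.0007], 59], [[0, 0, 0], [0, 0.0008, -0.0007], 59], [[0, 0, 0], [0, 0.0008, -0.0007], 59]]'

```text
time: 14.85
ee_pos: [0.5998, -0.0416, 0.0352]
tcp_rot: [-137.9, -0.0, 100.4]
wrist_force: [-23.4, -4.3, 10.9]
opening: 0.0506
```

```bash
python3 bot.py 10; python3 - <<'E'
from h import *
im=camera("side")["img"][170:320,150:350,::-1]; cv2.imwrite("pics/sf10.png",cv2.resize(im,None,fx=3.9,fy=3.9))
E
```

```text
tool (np.float64(10.472379738757857), np.float64(42.12432134954906), np.float64(0.000547111028006253)) [ 0.5998 -0.0416  0.0352]
top [342 182  26  27 445] [352.9978 196.4449]
  crop 282 132 4.331
```

View pics/top10.png

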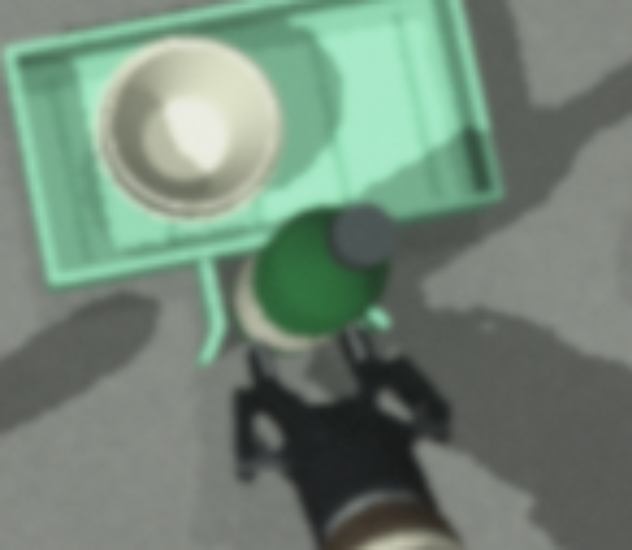

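View pics/sf10.png

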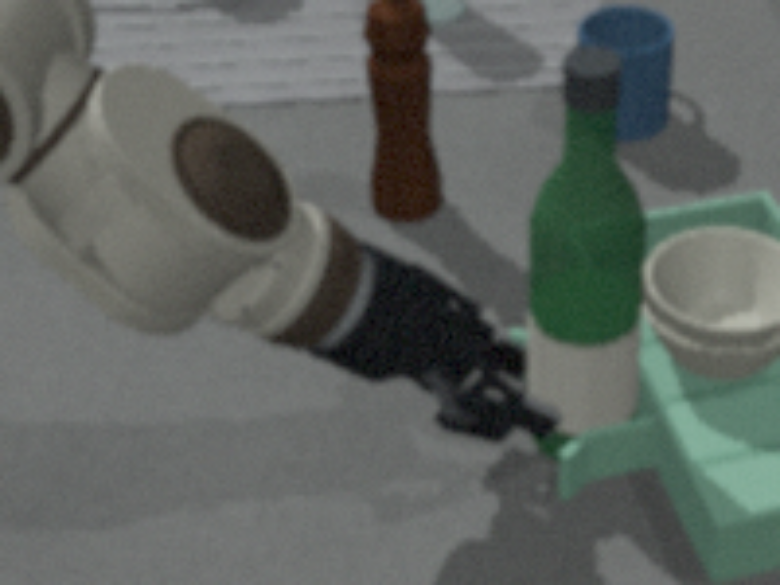

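>>> play_rows --moves '[[[0, 0, 0], [0, -0.003, 0.0027], 59], [[0, 0, 0], [0, -0.01, 0.009], 59], [[0, 0, 0], [0, -0.022, 0.02], 59], [[0, 0, 0], [0, -0.037, 0.033], 59], [[0, 0, 0], [0, -0.05, 0.045], 59]]'

```text
time: 15.5
ee_pos: [0.5336, -0.0535, 0.036]
tcp_rot: [-138.0, 0.0, 100.5]
wrist_force: [0.2, -0.2, -0.0]
opening: 0.0506
```

>>> play_rows --moves '[[[0, 0, 0], [0, -0.01, 0.007], 59], [[2, 0, 0], [0, -0.018, 0.008], 59], [[4, 0, 0], [0, -0.023, 0.006], 59], [[5, 0, 0], [0, -0.026, 0.005], 59], [[5, 0, 0], [0, -0.026, 0.005], 59]]'

```text
time: 16.0
ee_pos: [0.513, -0.0577, 0.0512]
tcp_rot: [-133.1, 0.0, 100.5]
wrist_force: [0.5, -0.5, 0.4]
opening: 0.0506
```

```bash
python3 bot.py 11; python3 - <<'E'
from h import *
print(get_obs()['wrist_force'],get_obs()['q'])
t=camera("top");cv2.imwrite("pics/tf11.png",t["img"][:,:,::-1])
im=camera("side")["img"]; cv2.imwrite("pics/sf11.png",im[:,:,::-1])
E
```

```text
tool (np.float64(10.452907445237704), np.float64(46.902244804472396), np.float64(-0.0008712168350641369)) [ 0.513  -0.0577  0.0512]
top [342 183  25  25 430] [352.7744 196.507 ]
  cap [365 185   5   5  25] [367. 187.] [ 0.6216 -0.0396]
  crop 282 133 4.4
[ 0.1187135  -0.14487474  0.43728125] [-16.14905571 -39.06496075 -56.09598064  33.13286915  17.82861242
 -20.14720237]
```

View pics/top11.png

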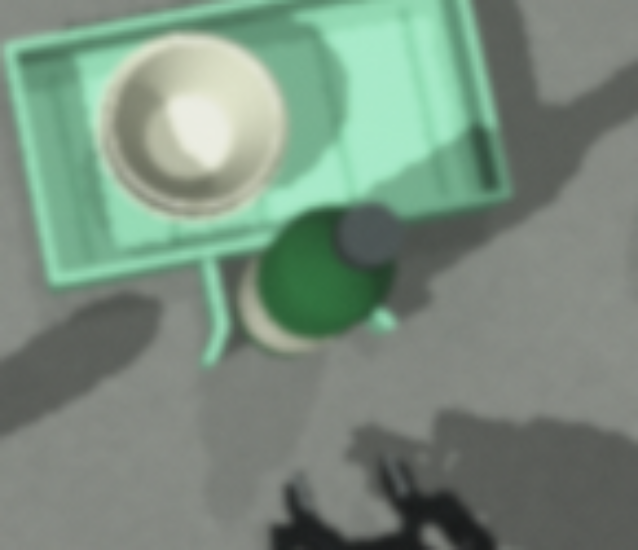

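View pics/tf11.png

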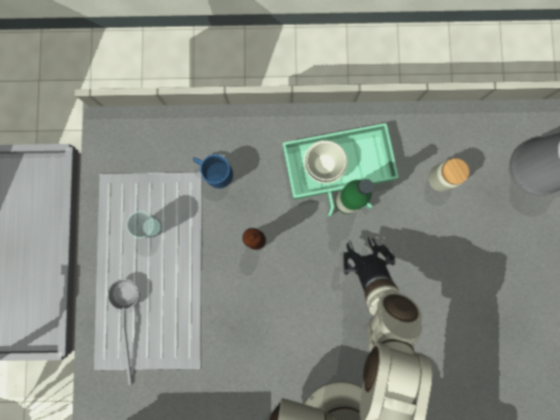

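View pics/sf11.png

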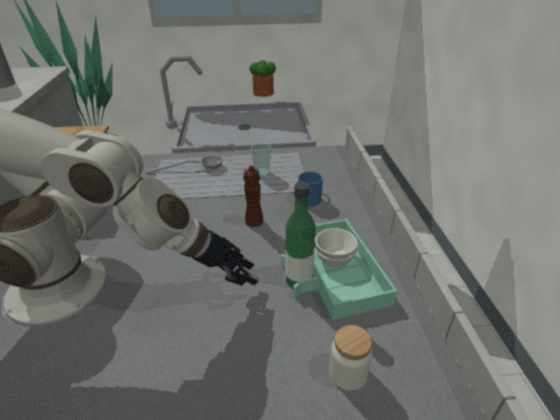

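```bash
python3 - <<'E'
from h import *
t=camera("top"); s=camera("side")
print(ray(t,366.1-.4,186.4-.4,.29))
im=s["img"][170:310,270:400,::-1]; cv2.imwrite("pics/s12.png",cv2.resize(im,None,fx=4.2,fy=4.2))
o=np.array([.738,-.0165]); a=np.radians(10.3); hm=o-.116*np.array([np.cos(a),np.sin(a)]); print("home",hm)
print("home px", proj(t,[*hm,.29]), proj(s,[*hm,.29]),proj(s,[*hm,0]))
E
```

```text
[ 0.62391517 -0.03673296  0.29      ]
home [ 0.62386934 -0.03724106]
home px (np.float64(365.9263686438948), np.float64(186.01669647891333)) (np.float64(299.99921785072934), np.float64(184.70116013903305)) (np.float64(297.8436985430327), np.float64(278.9575494969448))
```

View pics/s12.png

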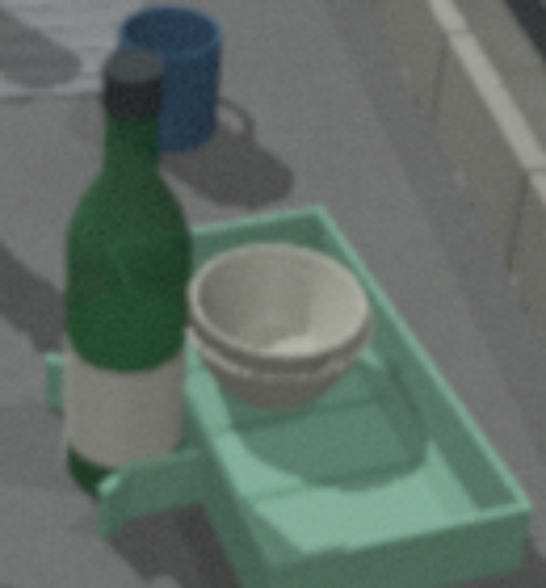

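```bash
python3 -c "
from workcell import *
print(job_done())"
```

```text
the job is handed in; nothing more can be done
None
```

The oil bottle is standing upright in the bay against its back, and I handed the job in at about 16.5 s of the 64 s allowed. I pushed it with half-open fingers low on its label (about 35–50 mm up). It first slid sideways to the front of the bay and then went straight in along the bay's line.

- **Fully home:** the push force rose from about 6 N to 23 N over the last few millimetres and the bottle all but stopped, so it had met the back. After the arm backed off, the top camera put the bottle's axis at (0.624, -0.037). The bay_home point I worked out from the tray is also (0.624, -0.037).
- **Small disagreement:** the side camera put the cap about 2 px, or a few millimetres, from where that point should appear. It showed a similar small offset at the start, so I put it down to calibration.
- **Clear at the end:** the wrist force read about zero, with the fingers about 70 mm from the bottle. The final pictures show the pepper mill, bowls, tumbler, ladle, mug and jar where they were; I compared these by eye only.

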